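# Put the spatula and the dough scraper away in the slanted tool block

## Robot

A 7-joint arm with a two-finger parallel gripper is mounted at the origin on a cart in front of the work surface, level with it; the furniture and walls round the work are solid. World frame = base frame: x ahead of the robot, y to its left, z up, the work surface at z = 0. Lengths are in m, angles in rad, forces in N, time in s.
With the tool pointing down it reaches from about 0.425 to 0.825 m from the base axis. Payload 3.6 kg.
Tool frame: the origin (TCP) lies on the centre line of the jaws, within the pads' length; the fingertips stand 25 mm ahead of it and the grasp point (between the pads) lies 6 mm ahead of it; z points along the fingers, y is the line along which they close (so a half turn about z gives the same grasp; the last joint's range is limited). The gripper opens to 85 mm and grips with 20 to 120 N. Pads are 22 mm wide; open, the fingers measure 114 mm over their backs; the gripper's body (76 mm by 85 mm) begins 54 mm behind the grasp point. The pads swing forward as they close: fully open they stand 13 mm farther back than shut.
Start: joints at [1.161, 0.615, -0.013, 1.423, 0.008, 1.103, -0.04], TCP at [0.243, -0.603, 0.256] pointing down, gripper open.
Joint ranges: [-3.12, 3.12], [-0.3, 2.06], [-1.34, 1.32], [0.26, 2.42], [-1.36, 4.5], [0.01, 1.98], [-2.84, 2.84]. Speed limits (rad/s): [2.79, 2.79, 3.14, 3.14, 3.14, 3.14, 3.14].

## Interface

Orientations are given as a rotation vector (axis times angle).
In Python, from bench import monitor, imaging, job gives the robot as it stands.
- The arm moves only by the tool arm_command, never from a script. Its argument "series" is one flat list of numbers, 7 for each row, row after row: the closure, from 0 (fully open) to 1 (shut), then the shift along the tool's x, y, z scaled (see below), then the turn, a rotation vector about the tool's x, y, z scaled (see below). In form: [gripper, x, y, z, ax, ay, az, gripper, x, y, z, ax, ay, az, ...]. A call has 1 to 20 rows; each row is the pose to reach, as a shift and turn from the pose commanded when the call began, along the tool's axes at that moment, turning the shorter way round; what a row does not reach only later rows make up. The controller multiplies each number of a shift by 150 mm and each number of a turn by pi rad. A row lasts 1/10 s, in which the tool goes at most 50 mm and 8.59 degrees, less where a joint would pass 70% of its speed; a pose out of reach is approached as far as the arm can. A call with a number of a shift or a turn outside -1 to 1 is refused whole. A call with a gripper value outside its range is refused whole. The fingers move at their own pace and stop on an object; "force" is the grip in N (left out, the last holds). Time passes only in rows, so rows that repeat a pose let the fingers close. It gives the time, the measured TCP pose, the force, the opening and the grip force at its end, in the units of the state.
- monitor.get_obs(): the state, without advancing time (a new reading comes with each control period).
- imaging.camera(name): name is "scene" or "top" or "wrist"; returns (picture, depth): 400x640x3 uint8, red, green, blue; 400x640 float32, m along the optical axis (not along the pixel's ray), 0 where there is no reading.
- imaging.calibration(name): a dict with "fx", "fy", "cx", "cy" (pixels), "cam_to_world" (4x4, takes a point from camera to world coordinates). Camera axes: x right, y down, z forward; pixel columns grow to the right and rows downward; lengths in m; the calibration is good to about 2 mm. A picture is of the moment at which its call begins: read the wrist's pose just before it. calibration takes no time and is no camera call; for the wrist camera it gives the pose at the moment of the call.
- job.finish_job(): hands the job in; it is judged then, once.
The state is a dict: "time": time; "joint_positions": joint angles; "qd": joint speeds; "effort": joint torques, N m; "tcp_pos": TCP position; "tcp_rot": TCP orientation; "force": force on the tool from outside, world axes, zero at the start; "ft_torque": the same for the moment, N m; "width": finger opening in m; "grasp_force": force on a finger pad.
Only numpy, scipy, OpenCV 4.12 (cv2) and the standard library are available. Lean on these libraries where they do the work, as an engineer would, in place of code of your own. Each camera call takes 0.05 s, during which the arm holds its last target. There are 200 camera calls.

## Task

The spatula and the dough scraper have dried: take them from the wire rack and slide each one blade first, fully home, into its own slot of the slanted wooden block, the spatula into the short upper slot and the scraper into the long lower slot, so that the shoulder of each handle sits on the wood. Put the spatula away first, because its tall handle stands in the way of reaching the scraper. Do not drop the tools or let them fall into the slots, and leave the things that stand about where they are.

Things in the scene. Friction and masses are not known exactly. Their poses are not given: they have to be found in the camera images.
- spatula: Slotted turner: flat steel blade, straight black riveted handle in line. Origin: middle of the blade's tip; +z up the tool, flat faces to +x and -x (either may look up). Blade 64 mm wide (y), 3 thick (x), tip corners rounded, 18 wide at z = 85 mm. About 0.15 kg, balance near z = 70. Starts tip down in one lane of the rack, leaning about 24 degrees from vertical to the rack's -x.
- scraper: Dough scraper: flat steel blade, pale wooden bar handle along its upper edge. Origin: middle of the blade's lower edge; +z up to the handle, flat faces to +x and -x (either may look up). Blade 110 mm wide (y), 3 thick (x), z = 0 to 72, corners rounded; handle 112 wide (y), 20 thick (x), z = 72 to 106. About 0.18 kg. Starts edge down in the other lane, leaning like the spatula.
- spatula_shoulder (a point): Middle of the spatula's shoulder, z = 85 mm in its frame (same axes): the blade ends here. Above it a steel ferrule 16 mm thick (x), 22 wide (y), z = 85 to 99, then the handle 18 thick (x), 25 wide (y), z = 97 to 185.
- scraper_shoulder (a point): Middle of the scraper's shoulder, z = 72 mm in its frame (same axes): the blade ends and the wooden handle begins here.
- rack: Fixed steel wire drying rack on a white tray 200 x 186 mm (x, y). Origin: centre of its underside. Two lanes along y stand on wires 36 mm up, there at x = -20.5 and +20.5 mm, leaning 18 degrees from vertical, tops to -x. A lane is a 9 mm gap between two wire hoops 57 wide (y), 55 long up the lane. A frame wire runs round it, 58 up. Either tool is in either lane, up to 6 mm off in y.
- block: Fixed dark wooden wedge; base x = -88 to 92, y = -89 to 89 mm; 90 high in front (-x), 143 at the back. Its face slopes 26 degrees; two slots along y, square to the face, lean 26 degrees from vertical, mouths to -x: the long lower one for the scraper, the short upper one for the spatula, 72 apart up the face. A fixed paring knife (handle 78 long) stands 84 left (+y) of the short slot.
- wide_mouth (a point): Middle of the mouth of the long lower slot (for the scraper), level with the sloping face. z points out along the slot (26 degrees from vertical, towards the block's -x), y along the slot, x across it, up the face. Slot 118 mm long (y), 7.5 wide (x), 75 deep; 3 mm chamfers on its long lips.
- narrow_mouth (a point): Middle of the mouth of the short upper slot (for the spatula). Axes as for wide_mouth. Slot 72 mm long (y), 7.5 wide (x), 89 deep; 3 mm chamfers on its long lips.
- pepper_mill: The turned wooden pepper mill, 58 mm across, 170 mm tall, the tallest thing between the rack and the block, loose; origin: centre of its underside. To be left where it stands.
- espresso_cup: The small white espresso cup, 56 mm tall, fixed; origin: centre of its underside. To be left where it stands.
- lemon: The lemon, lying, 56 mm tall, loose; origin: centre of its underside. To be left where it stands.
- tin: The short food tin, 76 mm across, 58 mm tall, loose; origin: centre of its underside. To be left where it stands.
- salt_shaker: The glass salt shaker with a grey domed cap, 44 mm across, 90 mm tall, loose; origin: centre of its underside. To be left where it stands.
- honey_jar: The honey jar with a green lid, 66 mm across, 84 mm tall, loose; origin: centre of its underside. To be left where it stands.
- mug: The black mug, 103 mm across without its handle, 96 mm tall, fixed; origin: centre of its underside. To be left where it stands.

How it is judged:
On the way, in this order (a step that is already met when the one before it is completed fails the run):
1. the spatula is fully home in the short upper slot of the block (z of spatula_shoulder in the frame of narrow_mouth between -0.005 and 0.005 m and x of spatula_shoulder in the frame of narrow_mouth between -0.006 and 0.006 m and y of spatula_shoulder in the frame of narrow_mouth between -0.012 and 0.012 m and angle between the z axis of spatula and the z axis of narrow_mouth, either way round below 0.12 rad), for 0.2 s.
2. then the scraper is fully home in the long lower slot (z of scraper_shoulder in the frame of wide_mouth between -0.005 and 0.005 m and x of scraper_shoulder in the frame of wide_mouth between -0.006 and 0.006 m and y of scraper_shoulder in the frame of wide_mouth between -0.012 and 0.012 m and angle between the z axis of scraper and the z axis of wide_mouth, either way round below 0.12 rad), for 0.2 s.
At the end, for the whole second after the job is handed in: The spatula is in the short upper slot and the scraper in the long lower slot, each with its shoulder within 5 mm of the slot's mouth along the slot, within 6 mm across and 12 mm along the length of the slot from its middle, its axis within 0.12 rad of the slot's, and at rest (slower than 0.02 m/s) (all of step 1 and all of step 2 and linear speed of each of spatula, scraper below 0.02 m/s); the robot touches nothing.
It fails at once if the spatula is dropped or falls: faster than 0.5 m/s while no finger holds it (linear speed of spatula above 0.5 m/s and contact force between the fingers and spatula below 0.05 N).
It fails at once if the scraper is dropped or falls: faster than 0.5 m/s while no finger holds it (linear speed of scraper above 0.5 m/s and contact force between the fingers and scraper below 0.05 N).
It fails at once if the pepper mill is shifted by more than 25 mm or tipped over (distance of pepper_mill from where it was at the start of the episode above 0.025 m or angle between pepper_mill's own z axis and vertical above 0.5 rad).
It fails at once if one of the other loose things standing about (lemon, tin, salt shaker, honey jar) is shifted by more than 25 mm or tipped over (distance of any of lemon, tin, salt_shaker, honey_jar from where it was at the start of the episode above 0.025 m or angle between any of tin, salt_shaker, honey_jar's own z axis and vertical above 0.5 rad).
It also fails if it takes over 70 s, if anything falls off the work surface, if the arm or the gripper's body presses on something with over 40 N, if the wrist force passes 120 N, or if a joint passes its speed limit or range.

## Working session

There is one attempt and no reset: what is moved stays moved. The work goes in short steps, Python scripts to look and compute and a tool call to move; the robot and the scene stay as the last step left them, time stands still between calls to the robot, and variables do not carry over. Pictures are saved under pics/ and viewed, at most 11 in all, crops included, and the job is handed in when it is done.

Besides the shell and the picture viewer there is one more tool, called after "Request:" by a JSON object that holds its "op" and its "data". arm_command: Moves the arm, as the interface text tells. Its arguments: {"type":"object","properties":{"series":{"type":"array","items":{"type":"number","minimum":-1,"maximum":1}},"force":{"type":"number"}},"required":["series"]}

```bash
ls; mkdir -p pics
cat > h.py <<'E'
import numpy as np, cv2
from scipy.spatial.transform import Rotation as R
from bench import monitor, imaging, job
def snap(n):
    im,d=imaging.camera(n); c=imaging.calibration(n); return im,d,c
def cloud(d,c):
    v,u=np.mgrid[0:d.shape[0],0:d.shape[1]]
    P=np.stack([(u-c['cx'])/c['fx']*d,(v-c['cy'])/c['fy']*d,d],-1)
    T=np.array(c['cam_to_world']); return P@T[:3,:3].T+T[:3,3]
E
python3 - <<'E'
from h import *
for n in ['scene','top']:
    im,d,c=snap(n); cv2.imwrite(f'pics/{n}0.png',im[:,:,::-1]); np.savez(f'{n}0.npz',im=im,d=d,P=cloud(d,c)); print(n,c)
print(monitor.get_obs())
E
```

```text
pics
scene {'fx': 427.41380945397253, 'fy': 427.41380945397253, 'cx': 320.62549874622505, 'cy': 200.60710315041658, 'cam_to_world': array([[ 0.79903351, -0.38022537,  0.4658048 , -0.12854932],
       [-0.60123513, -0.49510286,  0.62720769, -0.92325317],
       [-0.00785899, -0.78121817, -0.62420863,  1.00438145],
       [ 0.        ,  0.        ,  0.        ,  1.        ]])}
top {'fx': 519.529139364574, 'fy': 519.529139364574, 'cx': 331.45715413112384, 'cy': 192.94722440077837, 'cam_to_world': array([[-0.00985344, -0.98135621,  0.19194503,  0.21771524],
       [-0.99990013,  0.00772496, -0.01183421, -0.03003201],
       [ 0.01013081, -0.19204247, -0.98133432,  1.75496588],
       [ 0.        ,  0.        ,  0.        ,  1.        ]])}
{'time': 0.1, 'joint_positions': array([ 1.16049843,  0.6158552 , -0.01260563,  1.42476048,  0.00811827,
        1.10338758, -0.04041928]), 'qd': array([-0.00041411, -0.00248955,  0.0019297 , -0.00342889, -0.00044803,
        0.00125558,  0.00030395]), 'effort': array([ 1.50034855e-03, -4.70377100e+01,  2.59986129e-01, -1.71569610e+01,
        9.99712647e-03,  5.82049834e-03, -1.02888509e-05]), 'tcp_pos': array([ 0.24315351, -0.60212337,  0.25522549]), 'tcp_rot': array([-3.08164747e+00, -5.98805599e-01,  7.87507914e-04]), 'force': array([-0.75495253, -0.5165841 , -0.11423895]), 'ft_torque': array([0.00271503, 0.02369154, 0.00738336]), 'grasp_force': 0.0, 'width': 0.08547150902351291}
```

View pics/scene0.png

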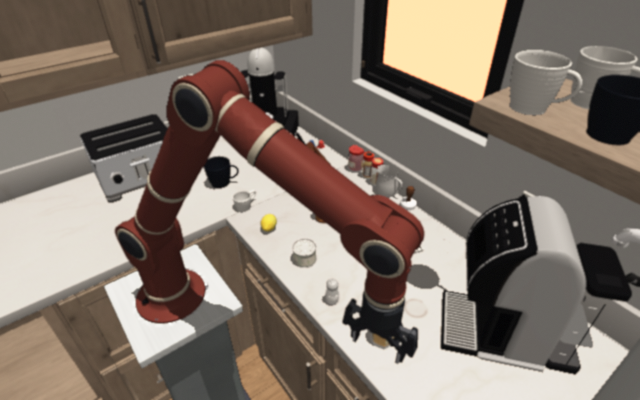

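View pics/top0.png

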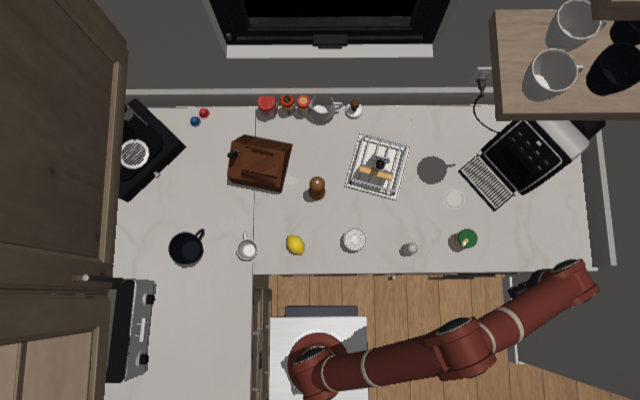

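Top view: the rack is at about (378,165), with the orange scraper handle at (374,172) and the dark spatula handle at (380,162). The block is at (260,163) and the mill at (317,187). In the scene view the arm hides the rack. I'll crop closer and get coordinates.

Run:
```python
from h import *
z=np.load('top0.npz'); im=z['im'];P=z['P']
a=cv2.resize(im[125:210,220:300],None,fx=5,fy=5,interpolation=cv2.INTER_CUBIC)
b=cv2.resize(im[125:210,335:415],None,fx=5,fy=5,interpolation=cv2.INTER_CUBIC)
cv2.imwrite('pics/crop.png',np.hstack([a,b])[:,:,::-1])
for n,u,v in [('mill',317,187),('lemon',295,244),('tin',353,240),('salt',410,249),('honey',466,239),('cup',247,250),('mug',186,248),('spat',380,162),('scr',374,172),('blk',262,165),('knife',233,155),('rackA',361,137),('rackB',409,145),('rackC',396,197),('rackD',347,187),('bA',236,136),('bB',291,146),('bC',281,190),('bD',229,178),('bottle',353,110)]:
    print(n,P[v,u].round(3))
```

```text
mill [ 0.551 -0.004  0.149]
lemon [0.381 0.07  0.059]
tin [ 0.393 -0.12   0.052]
salt [ 0.359 -0.3    0.089]
honey [ 0.389 -0.481  0.092]
cup [0.367 0.235 0.002]
mug [0.376 0.439 0.004]
spat [ 0.618 -0.2    0.199]
scr [ 0.604 -0.188  0.125]
blk [0.633 0.175 0.115]
knife [0.644 0.254 0.2  ]
rackA [ 0.758 -0.157  0.008]
rackB [ 0.724 -0.322  0.02 ]
rackC [ 0.544 -0.272  0.008]
rackD [ 0.582 -0.105 -0.002]
bA [ 0.768  0.283 -0.003]
bB [0.722 0.087 0.024]
bC [0.568 0.121 0.021]
bD [0.6   0.289 0.071]
bottle [ 0.853 -0.13   0.022]
```

View pics/crop.png

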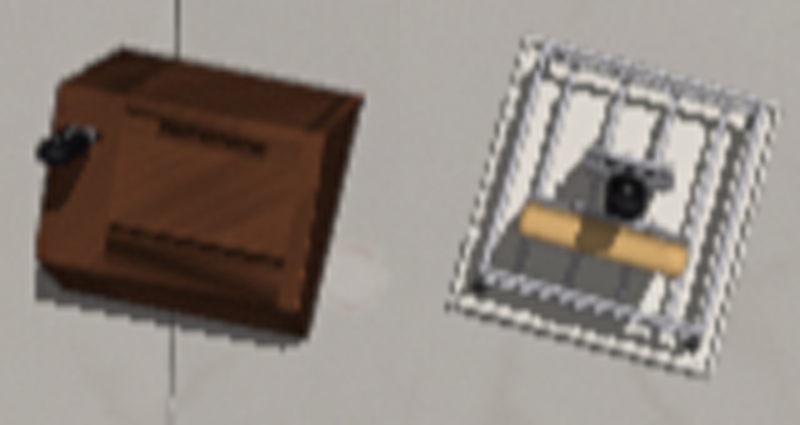

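Crop: the long slot runs from (108,232) to (285,263) and the short one from (160,125) to (265,150). The knife is at the left, and the spatula stands in the far lane behind the scraper handle. Both the block and the rack are yawed by about -10 to -16°. Next I'll go to a wrist view above the rack.

```bash
cat >> h.py <<'E'
def rows(pos,Rt,base=None):
    """shift & turn (scaled) from current commanded (or base) pose to target"""
    if base is None:
        o=monitor.get_obs(); base=(o['tcp_pos'],R.from_rotvec(o['tcp_rot']))
    p0,R0=base
    s=R0.inv().apply(np.array(pos)-p0)/0.15; t=(R0.inv()*Rt).as_rotvec()/np.pi
    return s.round(3),t.round(4)
def toolrot(yaw,lean,flip=1):
    """tool z = -axis leaning to -x of yawed frame; tool y = flip*frame x"""
    F=R.from_euler('z',yaw)*R.from_euler('y',-lean)   # frame z leans to -x
    m=F.as_matrix(); z=-m[:,2]; y=flip*m[:,0]; return R.from_matrix(np.stack([np.cross(y,z),y,z],1))
E
python3 - <<'E'
from h import *
o=monitor.get_obs(); R0=R.from_rotvec(o['tcp_rot']); print(R0.as_matrix().round(3))
c=imaging.calibration('wrist'); T=np.array(c['cam_to_world'])
print(c['fx'],c['cx'],c['cy'],(R0.inv().apply(T[:3,3]-o['tcp_pos'])).round(4)); print((R0.inv().as_matrix()@T[:3,:3]).round(3))
for f in (1,-1):
    Rt=toolrot(np.radians(-15),np.radians(24),f); print(f,(R0.inv()*Rt).as_rotvec())
    print(rows([0.5,-0.22,0.40],Rt))
E
```

```text
[[ 0.927  0.374 -0.001]
 [ 0.374 -0.927  0.002]
 [-0.    -0.002 -1.   ]]
283.65837764707373 318.7443813383018 197.3680626531345 [ 7.210e-02 -1.000e-04 -1.184e-01]
[[ 0.    -0.959 -0.285]
 [ 1.     0.     0.   ]
 [-0.    -0.285  0.959]]
1 [-0.39060911  0.19266794 -0.91148127]
(array([ 2.542, -1.723, -0.961]), array([-0.1243,  0.0613, -0.2901]))
-1 [0.22957675 0.4654369  2.17693636]
(array([ 2.542, -1.723, -0.961]), array([0.0731, 0.1482, 0.6929]))
```

Request:
{"op": "arm_command", "data": {"series": [0,0.9,-0.6,-0.5,0,0,0,0,0.9,-0.6,-0.5,0,0,0,0,0.9,-0.6,-0.5,0,0,0,0,0.9,-0.6,-0.5,0,0,0,0,0.9,-0.6,-0.5,0,0,0]}}

```text
time: 0.6
tcp_pos: [0.3397, -0.4646, 0.3335]
tcp_rot: [3.08, 0.614, 0.008]
force: [-0.4, 0.1, -0.2]
width: 0.085
grasp_force: 0.0
```

Request:
{"op": "arm_command", "data": {"series": [0,0.9,-0.6,-0.45,0,0,0,0,0.9,-0.6,-0.45,0,0,0,0,0.9,-0.6,-0.45,0,0,0,0,0.9,-0.6,-0.45,0,0,0,0,0.9,-0.6,-0.45,0,0,0]}}

```text
time: 1.1
tcp_pos: [0.4293, -0.3314, 0.3999]
tcp_rot: [-3.082, -0.611, -0.006]
force: [-0.4, 0.4, 1.3]
width: 0.0854
grasp_force: 0.0
```

Request:
{"op": "arm_command", "data": {"series": [0,0.74,-0.52,0,-0.124,0.061,-0.29,0,0.74,-0.52,0,-0.124,0.061,-0.29,0,0.74,-0.52,0,-0.124,0.061,-0.29,0,0.74,-0.52,0,-0.124,0.061,-0.29,0,0.74,-0.52,0,-0.124,0.061,-0.29,0,0.74,-0.52,0,-0.124,0.061,-0.29,0,0.74,-0.52,0,-0.124,0.061,-0.29,0,0.74,-0.52,0,-0.124,0.061,-0.29,0,0.74,-0.52,0,-0.124,0.061,-0.29]}}

```text
time: 2.0
tcp_pos: [0.4991, -0.2227, 0.3981]
tcp_rot: [2.216, 1.691, 0.355]
force: [-1.2, -0.6, 1.4]
width: 0.0855
grasp_force: 0.0
```

Run:
```python
from h import *
im,d,c=snap('wrist'); cv2.imwrite('pics/w1.png',im[:,:,::-1]); P=cloud(d,c); np.savez('w1.npz',im=im,d=d,P=P,T=c['cam_to_world'])
o=monitor.get_obs();print(o['time'],o['tcp_pos'],o['joint_positions'].round(2))
```

```text
2.05 [ 0.49973238 -0.22212352  0.3983304 ] [ 0.67  0.18 -0.31  1.79  0.02  0.76  0.09]
```

View pics/w1.png

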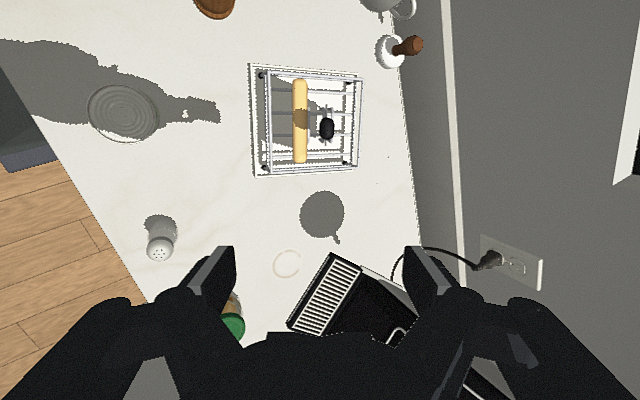

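Wrist view: scraper handle at (300,78–163), spatula handle at (327,128), rack tray corners near (250,65), (362,73), (358,173) and (255,176). I'll measure both from the depth.

```bash
cat >> h.py <<'E'
def axes(P):
    m=np.median(P,0); k=np.linalg.norm(P-m,axis=1)<0.15; P=P[k]; u,s,v=np.linalg.svd(P-P.mean(0),full_matrices=False); return P.mean(0),v,s/np.sqrt(len(P))
E
python3 - <<'E'
from h import *
z=np.load('w1.npz'); im=z['im'];P=z['P'];d=z['d']
hsv=cv2.cvtColor(im,cv2.COLOR_RGB2HSV); win=np.zeros(d.shape,bool); win[60:180,250:365]=1
wood=win&(hsv[...,0]>8)&(hsv[...,0]<28)&(hsv[...,1]>80)&(hsv[...,2]>90)&(d>0)
q=P[wood]; print('wood',len(q),axes(q)); print(np.percentile(q[:,2],[5,25,50,75,95]))
rect=cv2.minAreaRect(np.argwhere(wood)[:,::-1].astype(np.float32)); print(rect)
blk=win&(hsv[...,2]<45)&(P[...,2]>0.1)&(d>0)
q=P[blk]; print('blk',len(q),q.mean(0),q.min(0),q.max(0)); print(axes(q))
ys,xs=np.where(blk); print(xs.min(),xs.max(),ys.min(),ys.max())
for u,v in [(327,118),(327,123),(327,128),(327,134),(327,138),(327,142),(322,128),(332,128)]: print(u,v,P[v,u].round(4),im[v,u])
# tray
tr=win&(hsv[...,1]<30)&(hsv[...,2]>200);
E
```

```text
wood 1228 (array([ 0.60209135, -0.18546694,  0.13260739]), array([[-0.28542342, -0.95835235,  0.0097081 ],
       [-0.94642641,  0.28024636, -0.16043387],
       [-0.15103151,  0.05497959,  0.98699885]]), array([0.03092616, 0.00585283, 0.00325399]))
[0.12717533 0.13123331 0.13330437 0.13476009 0.13604395]
((299.5, 120.5), (83.0, 15.0), 90.0)
blk 203 [ 0.60699266 -0.19348166  0.20266835] [ 0.59903454 -0.20673673  0.11203356] [ 0.64966434 -0.18303809  0.20716545]
(array([ 0.60699266, -0.19348166,  0.20266835]), array([[ 0.53388613,  0.35795519, -0.7660507 ],
       [ 0.04039262,  0.89414126,  0.44595946],
       [-0.84459105,  0.26903437, -0.46291087]]), array([0.00778132, 0.00641524, 0.00465286]))
319 333 117 139
327 118 [ 0.612  -0.1837  0.2006] [0 0 0]
327 123 [ 0.6087 -0.1884  0.2048] [34 36 37]
327 128 [ 0.6068 -0.1936  0.206 ] [50 51 51]
327 134 [ 0.6058 -0.2004  0.2044] [55 54 57]
327 138 [ 0.6044 -0.2047  0.205 ] [22 22 24]
327 142 [ 0.6898 -0.2551  0.0055] [255 255 255]
322 128 [ 0.6021 -0.1924  0.2027] [18 19 23]
332 128 [ 0.613  -0.1954  0.2058] [35 39 37]
```

Run:
```python
from h import *
print(rows([0.5,-0.01,0.40],toolrot(np.radians(-12),np.radians(24))),rows([0.49,0.22,0.40],toolrot(np.radians(-12),np.radians(24))))
```

```text
(array([ 1.365, -0.333, -0.163]), array([-0.0004,  0.0079, -0.0163])) (array([ 2.827, -0.759, -0.355]), array([-0.0004,  0.0079, -0.0163]))
```

Request:
{"op": "arm_command", "data": {"series": [0,0.94,-0.25,-0.12,0,0,0,0,0.94,-0.25,-0.12,0,0,0,0,0.94,-0.25,-0.12,0,0,0,0,0.94,-0.25,-0.12,0,0,0]}}

```text
time: 2.45
tcp_pos: [0.4973, -0.0652, 0.4005]
tcp_rot: [2.2, 1.711, 0.365]
force: [-0.2, -0.0, 0.3]
width: 0.0853
grasp_force: 0.0
```

Request:
{"op": "arm_command", "data": {"series": [0,0.94,-0.25,-0.12,0,0,0,0,0.94,-0.25,-0.12,0,0,0,0,0.94,-0.25,-0.12,0,0,0,0,0.94,-0.25,-0.12,0,0,0]}}

```text
time: 2.85
tcp_pos: [0.4929, 0.0818, 0.4013]
tcp_rot: [2.201, 1.712, 0.367]
force: [-0.3, -0.0, -0.7]
width: 0.0852
grasp_force: 0.0
```

Request:
{"op": "arm_command", "data": {"series": [0,0.94,-0.25,-0.12,0,0,0,0,0.94,-0.25,-0.12,0,0,0,0,0.94,-0.25,-0.12,0,0,0,0,0.94,-0.25,-0.12,0,0,0,0,0.94,-0.25,-0.12,0,0,0]}}

```text
time: 3.35
tcp_pos: [0.4897, 0.2208, 0.4009]
tcp_rot: [2.21, 1.698, 0.357]
force: [-0.0, -0.8, -0.2]
width: 0.0851
grasp_force: 0.0
```

Run:
```python
from h import *
im,d,c=snap('wrist'); cv2.imwrite('pics/w2.png',im[:,:,::-1]); P=cloud(d,c); np.savez('w2.npz',im=im,d=d,P=P,T=c['cam_to_world'])
o=monitor.get_obs();print(o['time'],o['tcp_pos'],o['joint_positions'].round(2))
```

```text
3.4 [0.49002892 0.21899589 0.40096742] [-0.17  0.23 -0.58  1.74  0.56  1.04 -1.24]
```

View pics/w2.png

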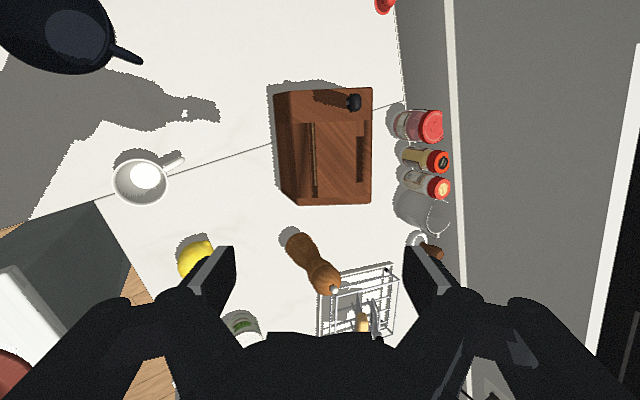

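Wrist view of the block: the long slot is around u≈312, v 122–197, and the short one around u≈362, v 122–180. The knife is at (353,102). I'll fit the face plane, cast the dark pixels onto it, and use the face edges for the pose.

Run:
```python
from h import *
z=np.load('w2.npz'); im=z['im'];P=z['P'];d=z['d'];T=z['T']; c=imaging.calibration('wrist')
q=P[130:195,322:352].reshape(-1,3); q=q[(q[:,2]>.05)]
m,v,s=axes(q); 
for _ in range(3):
    r=(q-m)@v[2]; q=q[abs(r)<0.004]; m,v,s=axes(q)
n=v[2]*np.sign(v[2][2]); print('n',n,'lean',np.degrees(np.arccos(n[2])),'yaw',np.degrees(np.arctan2(-n[1],-n[0])),'m',m,s)
# cast all pixels in window on the plane, coordinates: a up face, b along slot
vv,uu=np.mgrid[80:215,265:385]; D=np.stack([(uu-c['cx'])/c['fx'],(vv-c['cy'])/c['fy'],np.ones(uu.shape)],-1)@T[:3,:3].T
t=((m-T[:3,3])@n)/(D@n); W=T[:3,3]+D*t[...,None]
b=np.cross(n,[-n[0],-n[1],0]);b=np.cross([0,0,1],[-n[0],-n[1],0]);b/=np.linalg.norm(b); a=np.cross(b,n)
A=(W-m)@a;B=(W-m)@b
g=cv2.cvtColor(im,cv2.COLOR_RGB2GRAY)[80:215,265:385]; np.savez('face.npz',m=m,n=n,a=a,b=b)
up=cv2.resize(im[80:215,265:385],None,fx=4.4,fy=4.4,interpolation=cv2.INTER_CUBIC);cv2.imwrite('pics/face.png',up[:,:,::-1])
print(a,b); print('gray row v=150'); print(list(zip(range(300,376),g[70,35:111]))); 
print('depth dev row150',[(u,round(float((P[150,u]-m)@n*1000))) for u in range(300,376,2)])
```

```text
n [-0.4305857   0.09332118  0.89771215] lean 26.141049194814354 yaw -12.228631757289893 m [0.63918968 0.1766203  0.12059002] [0.0294725  0.01340934 0.00083156]
[ 0.87734322 -0.19014729  0.44058244] [ 0.2118132   0.97731017 -0.        ]
gray row v=150
[(300, np.uint8(57)), (301, np.uint8(53)), (302, np.uint8(47)), (303, np.uint8(40)), (304, np.uint8(45)), (305, np.uint8(46)), (306, np.uint8(53)), (307, np.uint8(50)), (308, np.uint8(53)), (309, np.uint8(63)), (310, np.uint8(44)), (311, np.uint8(35)), (312, np.uint8(32)), (313, np.uint8(93)), (314, np.uint8(71)), (315, np.uint8(56)), (316, np.uint8(82)), (317, np.uint8(90)), (318, np.uint8(88)), (319, np.uint8(91)), (320, np.uint8(87)), (321, np.uint8(86)), (322, np.uint8(90)), (323, np.uint8(94)), (324, np.uint8(95)), (325, np.uint8(88)), (326, np.uint8(90)), (327, np.uint8(87)), (328, np.uint8(86)), (329, np.uint8(82)), (330, np.uint8(84)), (331, np.uint8(81)), (332, np.uint8(89)), (333, np.uint8(81)), (334, np.uint8(82)), (335, np.uint8(76)), (336, np.uint8(79)), (337, np.uint8(82)), (338, np.uint8(83)), (339, np.uint8(91)), (340, np
[... 477 characters left out ...]
(363, np.uint8(44)), (364, np.uint8(57)), (365, np.uint8(53)), (366, np.uint8(60)), (367, np.uint8(70)), (368, np.uint8(90)), (369, np.uint8(91)), (370, np.uint8(82)), (371, np.uint8(39)), (372, np.uint8(243)), (373, np.uint8(245)), (374, np.uint8(237)), (375, np.uint8(234))]
depth dev row150 [(300, 0), (302, 2), (304, 1), (306, 1), (308, -3), (310, -18), (312, -67), (314, -75), (316, -1), (318, 1), (320, -1), (322, -1), (324, 0), (326, 1), (328, 0), (330, 0), (332, 0), (334, 1), (336, 0), (338, 0), (340, 0), (342, 0), (344, 1), (346, 0), (348, -2), (350, 1), (352, -2), (354, 1), (356, -3), (358, -51), (360, -16), (362, -3), (364, 0), (366, -1), (368, 0), (370, -2), (372, -172), (374, -173)]
```

View pics/face.png

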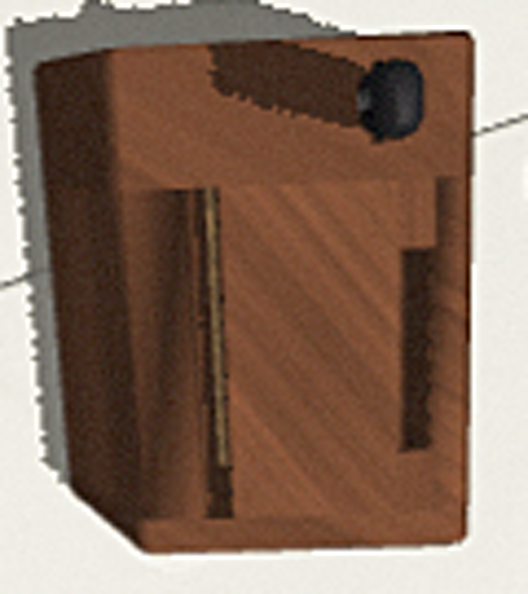

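Run:
```python
from h import *
z=np.load('w2.npz'); im=z['im'];P=z['P'];T=z['T']; c=imaging.calibration('wrist'); f=np.load('face.npz');m,n,a,b=[f[k] for k in 'mnab']
g=cv2.cvtColor(im,cv2.COLOR_RGB2GRAY); S=6
def cast(u,v):
    D=np.array([(u-c['cx'])/c['fx'],(v-c['cy'])/c['fy'],1])@T[:3,:3].T; return T[:3,3]+D*((m-T[:3,3])@n)/(D@n)
dev=(P-m)@n
for nm,u0,u1,v0,v1,vi in [('long',304,321,115,205,(130,190)),('short',351,369,130,190,(140,178))]:
    E=[]
    for v in range(*vi):
        k=[u for u in range(u0,u1) if dev[v,u]<-0.006]
        if k: E.append((cast(k[0]-.5,v),cast(k[-1]+.5,v)))
    E=np.array(E); lo=E[:,0]-m;hi=E[:,1]-m
    pl=np.polyfit(lo@b,lo@a,1);ph=np.polyfit(hi@b,hi@a,1); print(nm,'edges a',np.median(lo@a),np.median(hi@a),'slopes deg',np.degrees(np.arctan([pl[0],ph[0]])))
    cnt=[(v,int((dev[v,u0:u1]<-0.006).sum())) for v in range(v0,v1)]; vs=[v for v,k in cnt if k>0]; u=(u0+u1)/2
    print('v',min(vs),max(vs),[((cast(u,x)-m)@b).round(4) for x in (min(vs)-.5,max(vs)+.5)])
    u=(u0+u1)//2
    row=[(x,int(g[vi[0]+5:vi[1]-5,x].mean()),round(float(np.median(dev[vi[0]+5:vi[1]-5,x])*1000)),round(float((cast(x,(vi[0]+vi[1])/2)-m)@a*1000,),1)) for x in range(u0,u1)]; print(row)
```

```text
long edges a -0.04098656489406495 -0.03384917012069023 slopes deg [-0.07139664  0.33690194]
v 123 196 [np.float64(0.0615), np.float64(-0.0544)]
[(304, 49, 0, -50.3), (305, 53, 0, -48.7), (306, 57, 0, -47.2), (307, 59, 0, -45.6), (308, 61, 0, -44.1), (309, 65, -2, -42.5), (310, 57, -8, -41.0), (311, 48, -31, -39.4), (312, 46, -55, -37.9), (313, 67, -74, -36.3), (314, 79, -74, -34.7), (315, 71, -2, -33.2), (316, 73, -1, -31.6), (317, 87, 0, -30.1), (318, 92, 0, -28.5), (319, 91, 0, -27.0), (320, 89, 0, -25.4)]
short edges a 0.030942647232408298 0.03708832321109909 slopes deg [-0.21837558  0.05936943]
v 136 181 [np.float64(0.0395), np.float64(-0.0319)]
[(351, 90, 0, 22.5), (352, 90, 0, 24.0), (353, 92, 0, 25.6), (354, 96, 0, 27.1), (355, 88, -1, 28.6), (356, 59, -3, 30.2), (357, 38, -69, 31.7), (358, 34, -50, 33.3), (359, 37, -33, 34.8), (360, 36, -17, 36.3), (361, 35, -3, 37.9), (362, 45, -2, 39.4), (363, 56, 0, 40.9), (364, 64, 0, 42.5), (365, 71, 0, 44.0), (366, 78, 0, 45.5), (367, 82, 0, 47.1), (368, 86, 0, 48.6)]
```

```bash
cat >> h.py <<'E'
rd=np.radians
F_=np.load('face.npz'); m_,n_,a_,b_=[F_[k] for k in 'mnab']
NM=m_+0.0345*a_+0.0037*b_; WM=m_-0.0375*a_+0.0037*b_; BR=toolrot(rd(-12.2),rd(26))
SR=toolrot(rd(-16.6),rd(24)); ax_=-SR.as_matrix()[:,2]; STOP=np.array([.607,-.1945,.206]); STIP=STOP-.185*ax_
E
python3 - <<'E'
from h import *
print(STIP,NM,WM); tgt=STIP+.244*ax_; print(tgt,rows(tgt,SR)); print(rows(STIP+.154*ax_,SR,(tgt,SR)))
E
```

```text
[ 0.67911021 -0.21599699  0.03699409] [0.67024173 0.17367626 0.13579012] [0.60707302 0.18736687 0.10406818]
[ 0.58400269 -0.1876442   0.25989918] (array([-2.45 ,  0.814,  1.401]), array([-0.0001, -0.0023,  0.0079]))
(array([-0. ,  0. ,  0.6]), array([0., 0., 0.]))
```

Request:
{"op": "arm_command", "data": {"series": [0,-0.85,0.3,0.2,0,0,0,0,-0.85,0.3,0.2,0,0,0,0,-0.85,0.3,0.2,0,0,0,0,-0.85,0.3,0.2,0,0,0]}}

```text
time: 3.8
tcp_pos: [0.5082, 0.0722, 0.3919]
tcp_rot: [2.222, 1.674, 0.347]
force: [-0.4, -0.3, 0.1]
width: 0.0855
grasp_force: 0.0
```

Request:
{"op": "arm_command", "data": {"series": [0,-0.85,0.3,0.3,0,0,0,0,-0.85,0.3,0.3,0,0,0,0,-0.85,0.3,0.3,0,0,0,0,-0.85,0.3,0.3,0,0,0]}}

```text
time: 4.2
tcp_pos: [0.5309, -0.0659, 0.3685]
tcp_rot: [2.224, 1.677, 0.347]
force: [0.0, 0.5, -0.0]
width: 0.0856
grasp_force: 0.0
```

Request:
{"op": "arm_command", "data": {"series": [0,-0.75,0.21,0.6,0,-0.0023,0.008,0,-0.75,0.21,0.6,0,-0.0023,0.008,0,-0.75,0.21,0.6,0,-0.0023,0.008,0,-0.75,0.21,0.6,0,-0.0023,0.008,0,-0.75,0.21,0.6,0,-0.0023,0.008,0,-0.75,0.21,0.6,0,-0.0023,0.008]}}

```text
time: 4.8
tcp_pos: [0.5661, -0.1803, 0.3017]
tcp_rot: [2.231, 1.666, 0.357]
force: [0.2, -0.7, 0.2]
width: 0.0857
grasp_force: 0.0
```

Run:
```python
from h import *
o=monitor.get_obs();print(o['time'],o['tcp_pos'],rows(STIP+.154*ax_,SR))
im,d,c=snap('wrist'); cv2.imwrite('pics/w3.png',im[:,:,::-1])
P=cloud(d,c); g=cv2.cvtColor(im,cv2.COLOR_RGB2HSV)
L=SR.inv().apply((P-STIP).reshape(-1,3)).reshape(P.shape) # tool axes: x=spat y, y=spat x, z=-axis
k=(abs(L[...,1])<.03)&(abs(L[...,0])<.05)&(L[...,2]<-.11)&(L[...,2]>-.20)&(d>0)&(g[...,2]<90)
q=L[k]; print(k.sum(),q.mean(0),np.percentile(q,[2,50,98],axis=0)); v,u=np.where(k); print(u.min(),u.max(),v.min(),v.max())
```

```text
4.8 [ 0.56612918 -0.18030959  0.30170059] (array([-0.015,  0.003,  0.907]), array([ 0.0004, -0.0009,  0.0004]))
774 [ 0.00474782 -0.00107226 -0.17006447] [[-0.00929567 -0.00920543 -0.18539656]
 [ 0.00696526 -0.00076921 -0.18156831]
 [ 0.01206851  0.00693674 -0.11409085]]
307 327 175 219
```

View pics/w3.png

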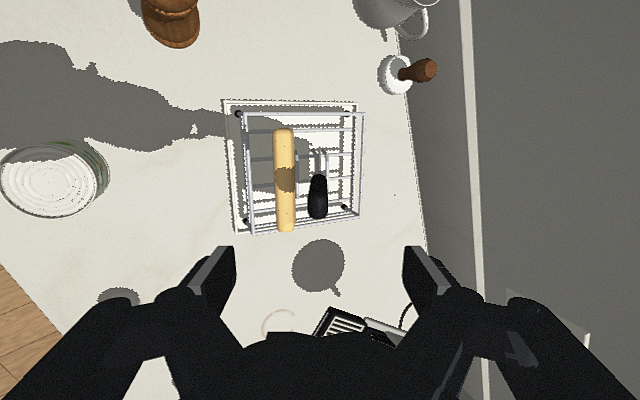

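The spatula handle at (318,197) is centred to about 1 mm. Now I'll descend and grip.

Request:
{"op": "arm_command", "data": {"series": [0,-0.015,0,0.3,0,0,0,0,-0.015,0,0.6,0,0,0,0,-0.015,0,0.8,0,0,0,0,-0.015,0,0.91,0,0,0,0,-0.015,0,0.91,0,0,0,0.4,-0.015,0,0.91,0,0,0,0.5,-0.015,0,0.91,0,0,0,0.6,-0.015,0,0.91,0,0,0,0.7,-0.015,0,0.91,0,0,0,1,-0.015,0,0.91,0,0,0,1,-0.015,0,0.91,0,0,0,1,-0.015,0,0.91,0,0,0,1,-0.015,0,0.91,0,0,0,1,-0.015,0,0.91,0,0,0,1,-0.015,0,0.91,0,0,0], "force": 60}}

```text
time: 6.35
tcp_pos: [0.619, -0.1992, 0.1771]
tcp_rot: [2.231, 1.665, 0.357]
force: [-3.0, 0.7, 5.5]
width: 0.0173
grasp_force: 61.1
```

Request:
{"op": "arm_command", "data": {"series": [1,0,0,-0.1,0,0,0,1,0,0,-0.25,0,0,0,1,0,0,-0.4,0,0,0,1,0,0,-0.6,0,0,0,1,0,0,-0.8,0,0,0,1,0,0,-1,0,0,0,1,0,0,-1,0,0,0]}}

```text
time: 7.05
tcp_pos: [0.5597, -0.1812, 0.317]
tcp_rot: [2.228, 1.663, 0.359]
force: [0.9, -0.4, -2.1]
width: 0.0177
grasp_force: 60.4
```

Run:
```python
from h import *
o=monitor.get_obs();print(o['time'],o['tcp_pos'],o['width'],o['force'])
# pose above block: TCP 0.154 from tip; tip 60mm outside mouth, then home: shoulder .085 at mouth -> tcp at .069 out
pre=NM+(.154+.06)*n_; 
print('via',rows(pre+[0,0,.06],BR)); print('pre',pre,rows(pre,BR),'travel',(0.154+.06-.069)/.15)
im,d,c=snap('wrist'); cv2.imwrite('pics/w4.png',im[150:400,120:520,::-1])
```

```text
7.05 [ 0.55968381 -0.1812234   0.31704404] 0.017682675418122098 [ 0.94360072 -0.41906697 -2.08689919]
via (array([ 2.431, -0.346, -0.672]), array([-0.0096,  0.0099, -0.0218]))
pre [0.57809639 0.19364699 0.32790052] (array([ 2.431, -0.511, -0.308]), array([-0.0096,  0.0099, -0.0218])) travel 0.9666666666666667
```

View pics/w4.png

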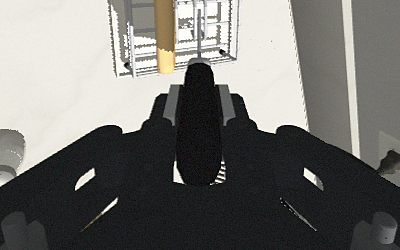

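The spatula is held straight, with its handle at crop (200,120). I'll carry it to the block high above the mill.

Request:
{"op": "arm_command", "data": {"series": [1,0.1,-0.05,-0.4,0,0,0,1,0.35,-0.1,-0.5,0,0,0,1,0.6,-0.15,-0.6,0,0,0,1,0.9,-0.15,-0.65,0,0,0,1,0.9,-0.15,-0.65,0,0,0]}}

```text
time: 7.6
tcp_pos: [0.5413, -0.0258, 0.3936]
tcp_rot: [2.223, 1.683, 0.365]
force: [-0.8, 1.4, -1.8]
width: 0.0175
grasp_force: 60.4
```

Request:
{"op": "arm_command", "data": {"series": [1,0.3,-0.03,0,0,0,0,1,0.6,-0.06,0,0,0,0,1,0.9,-0.1,0,0,0,0,1,0.9,-0.1,0,0,0,0]}}

```text
time: 8.0
tcp_pos: [0.5647, 0.1078, 0.385]
tcp_rot: [2.227, 1.687, 0.361]
force: [-0.7, -0.2, -1.8]
width: 0.0175
grasp_force: 60.4
```

Request:
{"op": "arm_command", "data": {"series": [1,0.3,-0.03,0,-0.005,0.005,-0.011,1,0.63,-0.09,0,-0.0096,0.0099,-0.022,1,0.63,-0.09,0,-0.0096,0.0099,-0.022,1,0.63,-0.09,0,-0.0096,0.0099,-0.022,1,0.63,-0.09,0,-0.0096,0.0099,-0.022]}}

```text
time: 8.5
tcp_pos: [0.5808, 0.1902, 0.3805]
tcp_rot: [2.153, 1.736, 0.392]
force: [-0.4, -0.2, -0.9]
width: 0.0173
grasp_force: 60.4
```

Run:
```python
from h import *
o=monitor.get_obs();print(o['time'],o['tcp_pos'],o['force'],o['joint_positions'].round(2))
pre=NM+(.154+.02)*n_; print(rows(pre,BR))
im,d,c=snap('wrist'); cv2.imwrite('pics/w5.png',im[0:400,100:540,::-1])
```

```text
8.5 [0.58082852 0.19015201 0.38047607] [-0.43628254 -0.16426812 -0.91942781] [-0.1   0.35 -0.54  1.65  0.62  0.95 -1.11]
(array([ 0.02 , -0.169,  0.573]), array([-0.0023,  0.0009, -0.0001]))
```

View pics/w5.png

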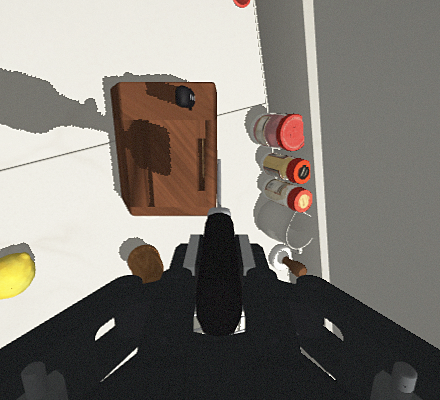

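The spatula is above the block: the blade shows edge-on at crop (219,175) and the short slot at (203,160). I'll line up 20 mm off the mouth.

Request:
{"op": "arm_command", "data": {"series": [1,0.02,-0.17,0.2,-0.0023,0.0009,0,1,0.02,-0.17,0.4,-0.0023,0.0009,0,1,0.02,-0.17,0.57,-0.0023,0.0009,0,1,0.02,-0.17,0.57,-0.0023,0.0009,0,1,0.02,-0.17,0.57,-0.0023,0.0009,0,1,0.02,-0.17,0.57,-0.0023,0.0009,0]}}

```text
time: 9.15
tcp_pos: [0.5958, 0.1923, 0.296]
tcp_rot: [2.147, 1.733, 0.411]
force: [-0.5, 0.5, -1.3]
width: 0.0173
grasp_force: 60.3
```

Run:
```python
from h import *
o=monitor.get_obs();print(o['time'],o['tcp_pos'],o['force']); 
print(rows(NM+.069*n_,BR))
im,d,c=snap('wrist'); P=cloud(d,c); L=BR.inv().apply((P-NM).reshape(-1,3)).reshape(P.shape) # x=slot y(b), y=slot x, z=-out
k=(d>0)&(L[...,2]<-.012)&(L[...,2]>-.09)&(abs(L[...,1])<.03)&(abs(L[...,0])<.05)
q=L[k]; print(k.sum()); 
for lo in (-.09,-.08,-.07,-.06,-.05,-.04,-.03,-.022): 
    s=q[(q[:,2]>lo)&(q[:,2]<lo+.01)]
    if len(s)>3: print(lo,len(s),np.percentile(s,[5,50,95],axis=0)[:,:2].round(4).tolist())
cv2.imwrite('pics/w6.png',cv2.resize(im[60:260,220:420],None,fx=3,fy=3)[:,:,::-1])
```

```text
9.15 [0.59584251 0.19231546 0.29601138] [-0.48333868  0.53322042 -1.3475378 ]
(array([-0.02 , -0.014,  0.724]), array([ 0.0016, -0.0017, -0.0003]))
58
-0.09 24 [[0.0329, 0.0006], [0.0341, 0.0017], [0.0353, 0.0029]]
-0.08 8 [[0.0351, 0.0006], [0.0353, 0.0018], [0.0354, 0.003]]
-0.07 8 [[0.035, 0.0006], [0.0353, 0.0018], [0.0355, 0.0031]]
-0.06 8 [[0.0353, 0.0006], [0.0353, 0.0019], [0.0355, 0.0032]]
-0.05 7 [[0.0352, 0.0009], [0.0354, 0.0024], [0.0355, 0.0033]]
```

View pics/w6.png

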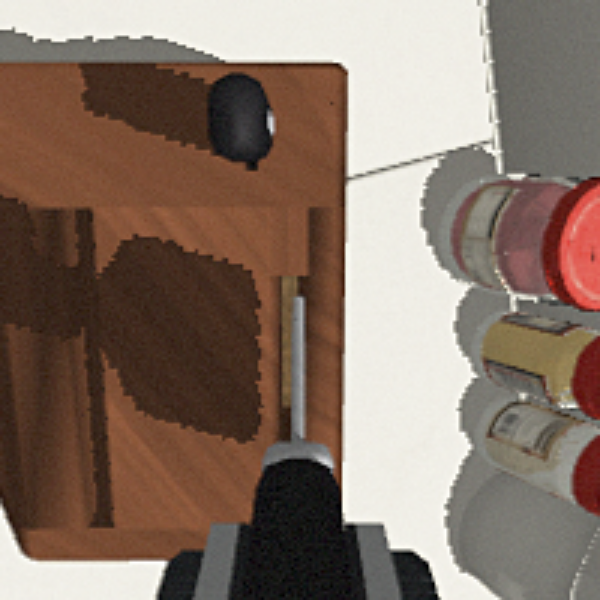

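The blade is edge-on over the slot, at crop (300,300–440). It measures +3 mm along and +1.8 mm across, which matches the TCP offsets. I'll correct and insert.

Request:
{"op": "arm_command", "data": {"series": [1,-0.02,-0.014,0,0.0016,-0.0017,0,1,-0.02,-0.014,0,0.0016,-0.0017,0,1,-0.02,-0.014,0.1,0.0016,-0.0017,0,1,-0.02,-0.014,0.18,0.0016,-0.0017,0,1,-0.02,-0.014,0.26,0.0016,-0.0017,0,1,-0.02,-0.014,0.34,0.0016,-0.0017,0,1,-0.02,-0.014,0.34,0.0016,-0.0017,0]}}

```text
time: 9.9
tcp_pos: [0.6152, 0.184, 0.2447]
tcp_rot: [2.151, 1.735, 0.392]
force: [0.9, -0.4, -1.9]
width: 0.0173
grasp_force: 60.4
```

Run:
```python
from h import *
o=monitor.get_obs();print(o['time'],o['tcp_pos'],o['force'],o['ft_torque']); 
print(rows(NM+.069*n_,BR))
```

```text
9.9 [0.6152499  0.18396503 0.24472866] [ 0.85873631 -0.42302632 -1.94250899] [ 0.17287515  0.66292578 -0.00555724]
(array([0.012, 0.017, 0.356]), array([-0.0016,  0.0013,  0.0001]))
```

Request:
{"op": "arm_command", "data": {"series": [1,0.008,0.012,0.04,0,0,0,1,0.008,0.012,0.1,0,0,0,1,0.008,0.012,0.16,0,0,0,1,0.008,0.012,0.22,0,0,0,1,0.008,0.012,0.27,0,0,0,1,0.008,0.012,0.3,0,0,0,1,0.008,0.012,0.3,0,0,0]}}

```text
time: 10.6
tcp_pos: [0.6359, 0.1812, 0.2067]
tcp_rot: [2.15, 1.734, 0.394]
force: [0.2, -0.8, -1.0]
width: 0.0171
grasp_force: 60.4
```

Run:
```python
from h import *
o=monitor.get_obs();print(o['time'],o['tcp_pos'],o['force'],o['ft_torque'],o['width']); 
print(rows(NM+.069*n_,BR))
```

```text
10.6 [0.6358953  0.18115771 0.20668238] [ 0.23255313 -0.79014607 -1.01327994] [ 0.16885612  0.60839007 -0.06414169] 0.017059331628612544
(array([-0.   ,  0.003,  0.068]), array([-0.0011,  0.0009,  0.0001]))
```

Remaining distance is about 10 mm, free of contact. I'll creep in until the shoulder touches.

Request:
{"op": "arm_command", "data": {"series": [1,0,0,0.02,0,0,0,1,0,0,0.04,0,0,0,1,0,0,0.06,0,0,0,1,0,0,0.06,0,0,0]}}

```text
time: 11.0
tcp_pos: [0.6398, 0.1804, 0.1992]
tcp_rot: [2.15, 1.734, 0.396]
force: [0.3, 0.1, -2.4]
width: 0.0173
grasp_force: 60.4
```

Request:
{"op": "arm_command", "data": {"series": [1,0,0,0.01,0,0,0,1,0,0,0.02,0,0,0,1,0,0,0.02,0,0,0]}}

```text
time: 11.3
tcp_pos: [0.6407, 0.1808, 0.1981]
tcp_rot: [2.149, 1.734, 0.397]
force: [-4.2, -0.0, 5.2]
width: 0.0171
grasp_force: 61.7
```

Request:
{"op": "arm_command", "data": {"series": [1,0,0,0.015,0,0,0,1,0,0,0.03,0,0,0,1,0,0,0.03,0,0,0]}}

```text
time: 11.6
tcp_pos: [0.6409, 0.1811, 0.1978]
tcp_rot: [2.147, 1.732, 0.397]
force: [-20.0, -2.5, 26.1]
width: 0.017
grasp_force: 65.1
```

Run:
```python
from h import *
o=monitor.get_obs();print(o['time'],o['tcp_pos'],o['force']); print(rows(NM+.069*n_,BR))
im,d,c=snap('wrist'); cv2.imwrite('pics/w7.png',im[:,100:540,::-1])
im,d,c=snap('top'); cv2.imwrite('pics/t7.png',cv2.resize(im[120:210,215:305],None,fx=6,fy=6,interpolation=cv2.INTER_CUBIC)[:,:,::-1])
```

```text
11.6 [0.64091054 0.18110144 0.19778944] [-20.03887579  -2.52566155  26.1295329 ]
(array([-0.007, -0.001, -0.   ]), array([0.0002, 0.001 , 0.0001]))
```

The shoulder is seated at the predicted depth, with 33 N of contact. Relax, release and back off.

Request:
{"op": "arm_command", "data": {"series": [1,0,0,-0.03,0,0,0,1,0,0,-0.03,0,0,0,0.6,0,0,-0.03,0,0,0,0.5,0,0,-0.03,0,0,0,0.3,0,0,-0.03,0,0,0,0.2,0,0,-0.03,0,0,0,0.2,0,0,-0.03,0,0,0,0.2,0,0,-0.2,0,0,0,0.2,0,0,-0.4,0,0,0,0.2,0,0,-0.7,0,0,0,0,0,0,-1,0,0,0,0,0,0,-1,0,0,0]}}

```text
time: 12.9
tcp_pos: [0.5792, 0.1982, 0.335]
tcp_rot: [2.144, 1.734, 0.415]
force: [1.5, 1.9, 0.4]
width: 0.085
grasp_force: 0.0
```

Run:
```python
from h import *
o=monitor.get_obs();print(o['time'],o['tcp_pos'],o['force'])
im,d,c=snap('wrist'); P=cloud(d,c); L=BR.inv().apply((P-NM).reshape(-1,3)).reshape(P.shape)
g=cv2.cvtColor(im,cv2.COLOR_RGB2HSV)[...,2]
k=(d>0)&(L[...,2]<-.025)&(L[...,2]>-.12)&(abs(L[...,1])<.03)&(abs(L[...,0])<.04)&(g<90); q=L[k]
print(k.sum(),np.percentile(q,[1,50,99],axis=0).round(4))
for lo in (-.105,-.09,-.07,-.05):
    s=q[(q[:,2]>lo)&(q[:,2]<lo+.015)]
    if len(s)>3: print(lo,len(s),np.percentile(s,[5,50,95],axis=0)[:,:2].round(4).tolist())
# scraper grasp: lift height plan
vy=np.array([.2857,.9583,0]); print(rows([.5,-.2,.40],SR),rows([.5,.0,.40],SR))
```

```text
12.9 [0.57922018 0.1981986  0.33502889] [1.54453565 1.92778429 0.42758738]
699 [[-0.0114 -0.0079 -0.0978]
 [ 0.0052  0.0016 -0.0939]
 [ 0.011   0.0106 -0.0268]]
-0.105 439 [[-0.0101, -0.0047], [0.0005, 0.0025], [0.0094, 0.0096]]
-0.09 86 [[-0.0016, -0.0068], [0.0098, -0.0002], [0.011, 0.0089]]
-0.07 58 [[0.0059, -0.0065], [0.0099, -0.0003], [0.011, 0.0078]]
-0.05 44 [[0.0052, -0.0078], [0.0097, -0.0009], [0.0109, 0.007]]
(array([-2.691,  0.238, -0.399]), array([ 0.0122, -0.0115,  0.0222])) (array([-1.387, -0.015, -0.519]), array([ 0.0122, -0.0115,  0.0222]))
```

Request:
{"op": "arm_command", "data": {"series": [0,-0.9,0,-0.2,0,0,0,0,-0.9,0,-0.2,0,0,0,0,-0.9,0,-0.2,0,0,0,0,-0.9,0,-0.2,0,0,0]}}

```text
time: 13.35
tcp_pos: [0.5367, 0.0567, 0.3541]
tcp_rot: [2.158, 1.72, 0.386]
force: [-0.0, -0.1, -0.2]
width: 0.0851
grasp_force: 0.0
```

Request:
{"op": "arm_command", "data": {"series": [0,-0.9,0,0.05,0.0122,-0.0115,0.022,0,-0.9,0,0.05,0.0122,-0.0115,0.022,0,-0.9,0,0.05,0.0122,-0.0115,0.022,0,-0.9,0,0.05,0.0122,-0.0115,0.022]}}

```text
time: 13.75
tcp_pos: [0.5106, -0.0746, 0.3462]
tcp_rot: [2.246, 1.653, 0.333]
force: [-0.7, -0.3, 0.1]
width: 0.0853
grasp_force: 0.0
```

```bash
cat >> h.py <<'E'
S0=np.array([.642,-.198,.037])
E
python3 - <<'E'
from h import *
o=monitor.get_obs();print(o['time'],o['tcp_pos']);print(rows(S0+.22*ax_,SR))
E
```

```text
13.75 [ 0.51055803 -0.07460916  0.3461971 ]
(array([-0.525,  0.157,  0.859]), array([-0.0032,  0.0042, -0.003 ]))
```

Request:
{"op": "arm_command", "data": {"series": [0,-0.525,0.157,0.2,-0.0032,0.0042,-0.003,0,-0.525,0.157,0.5,-0.0032,0.0042,-0.003,0,-0.525,0.157,0.7,-0.0032,0.0042,-0.003,0,-0.525,0.157,0.7,-0.0032,0.0042,-0.003,0,-0.525,0.157,0.7,-0.0032,0.0042,-0.003]}}

```text
time: 14.25
tcp_pos: [0.5508, -0.1601, 0.2607]
tcp_rot: [2.223, 1.68, 0.363]
force: [0.8, 0.8, 0.5]
width: 0.0853
grasp_force: 0.0
```

Run:
```python
from h import *
o=monitor.get_obs();print(o['time'],o['tcp_pos'])
im,d,c=snap('wrist'); P=cloud(d,c); L=SR.inv().apply((P-S0).reshape(-1,3)).reshape(P.shape)
h=cv2.cvtColor(im,cv2.COLOR_RGB2HSV)
k=(d>0)&(L[...,2]<-.06)&(L[...,2]>-.13)&(abs(L[...,1])<.03)&(abs(L[...,0])<.08)&(h[...,1]>70)&(h[...,0]<30)
q=L[k]; print(k.sum(),np.percentile(q,[1,50,99],axis=0).round(4)); v,u=np.where(k); print(u.min(),u.max(),v.min(),v.max())
s=q[:,2]<np.percentile(q[:,2],3)+.006; print('top',q[s].min(0),q[s].max(0),np.percentile(q[s],[3,50,97],axis=0).round(4)); pf=np.polyfit(q[s][:,0],q[s][:,1],1); print('yaw err deg',np.degrees(np.arctan(pf[0])))
pz=np.polyfit(q[s][:,0],q[s][:,2],1); print('tilt',np.degrees(np.arctan(pz[0])))
print(rows(S0+.101*ax_,SR))
```

```text
14.25 [ 0.55084724 -0.16005073  0.26073476]
2167 [[-0.0534 -0.0079 -0.1086]
 [ 0.0047  0.0012 -0.1066]
 [ 0.054   0.0106 -0.0932]]
306 327 146 257
top [-0.05514669 -0.00796962 -0.10896557] [ 0.05412651  0.01063984 -0.10223054] [[-0.0506 -0.0078 -0.1082]
 [ 0.0036  0.0011 -0.1066]
 [ 0.0507  0.0098 -0.1033]]
yaw err deg -0.17263185886994428
tilt 0.400564438837729
(array([-0.083, -0.022,  0.965]), array([ 0.0016, -0.0032,  0.004 ]))
```

The scraper is centred within about 1 mm of the estimate. Descend and grip.

Request:
{"op": "arm_command", "data": {"series": [0.1,-0.083,-0.015,0.2,0.0016,-0.0032,0.004,0.1,-0.083,-0.015,0.5,0.0016,-0.0032,0.004,0.1,-0.083,-0.015,0.75,0.0016,-0.0032,0.004,0.1,-0.083,-0.015,0.9,0.0016,-0.0032,0.004,0.1,-0.083,-0.015,0.96,0.0016,-0.0032,0.004,0.1,-0.083,-0.015,0.96,0.0016,-0.0032,0.004,0.4,-0.083,-0.015,0.96,0.0016,-0.0032,0.004,0.5,-0.083,-0.015,0.96,0.0016,-0.0032,0.004,0.6,-0.083,-0.015,0.96,0.0016,-0.0032,0.004,0.7,-0.083,-0.015,0.96,0.0016,-0.0032,0.004,1,-0.083,-0.015,0.96,0.0016,-0.0032,0.004,1,-0.083,-0.015,0.96,0.0016,-0.0032,0.004,1,-0.083,-0.015,0.96,0.0016,-0.0032,0.004,1,-0.083,-0.015,0.96,0.0016,-0.0032,0.004,1,-0.083,-0.015,0.96,0.0016,-0.0032,0.004], "force": 70}}

```text
time: 15.8
tcp_pos: [0.6022, -0.1893, 0.1304]
tcp_rot: [2.234, 1.66, 0.351]
force: [-2.8, 1.0, 4.9]
width: 0.0189
grasp_force: 69.3
```

Run:
```python
from h import *
o=monitor.get_obs();print(o['time'],o['tcp_pos'],o['force']); r=R.from_rotvec(o['tcp_rot']); print(SR.inv().apply(o['tcp_pos']-S0),(SR.inv()*r).as_rotvec())
```

```text
15.8 [ 0.6022329  -0.18929711  0.13041634] [-2.80193532  1.02014637  4.85621033]
[-0.00302082  0.00090954 -0.10185197] [-8.06472587e-05 -2.86125296e-03  2.59291586e-03]
```

Request:
{"op": "arm_command", "data": {"series": [1,0,0,-0.1,0,0,0,1,0,0,-0.25,0,0,0,1,0,0,-0.4,0,0,0,1,0,0,-0.6,0,0,0,1,0,0,-0.8,0,0,0,1,0,0,-1,0,0,0,1,0,0,-1,0,0,0]}}

```text
time: 16.5
tcp_pos: [0.5438, -0.171, 0.2707]
tcp_rot: [2.23, 1.657, 0.355]
force: [0.9, 0.0, -1.8]
width: 0.019
grasp_force: 69.6
```

Request:
{"op": "arm_command", "data": {"series": [1,0,-0.1,-0.25,0,0,0,1,0.25,-0.3,-0.45,0,0,0,1,0.55,-0.4,-0.55,0,0,0,1,0.85,-0.45,-0.6,0,0,0,1,0.85,-0.45,-0.6,0,0,0]}}

```text
time: 17.0
tcp_pos: [0.4869, -0.0114, 0.3226]
tcp_rot: [2.223, 1.678, 0.361]
force: [-0.4, 0.1, -1.2]
width: 0.0188
grasp_force: 69.5
```

Run:
```python
from h import *
o=monitor.get_obs();print(o['time'],o['tcp_pos'],o['force'],o['width']); m=BR.as_matrix()
print(rows(WM-.003*m[:,0]+(.102+.05)*n_,BR))
```

```text
17.0 [ 0.48693155 -0.01139212  0.32258048] [-0.40398394  0.14550909 -1.17162917] 0.018828321879579352
(array([ 1.444, -0.258,  0.488]), array([-0.0105,  0.0078, -0.0188]))
```

Request:
{"op": "arm_command", "data": {"series": [1,0.2,-0.258,0,0,0,0,1,0.5,-0.258,0,0,0,0,1,0.8,-0.258,0,0,0,0,1,0.8,-0.258,0,0,0,0,1,0.8,-0.258,0,0,0,0]}}

```text
time: 17.5
tcp_pos: [0.4869, 0.1055, 0.3044]
tcp_rot: [2.233, 1.666, 0.348]
force: [-0.7, -1.0, -2.2]
width: 0.0191
grasp_force: 69.4
```

Request:
{"op": "arm_command", "data": {"series": [1,0.3,0,0,-0.0105,0.0078,-0.019,1,0.644,0,0,-0.0105,0.0078,-0.019,1,0.644,0,0.2,-0.0105,0.0078,-0.019,1,0.644,0,0.4,-0.0105,0.0078,-0.019,1,0.644,0,0.4,-0.0105,0.0078,-0.019,1,0.644,0,0.4,-0.0105,0.0078,-0.019]}}

```text
time: 18.1
tcp_pos: [0.5385, 0.1879, 0.2502]
tcp_rot: [2.162, 1.715, 0.385]
force: [-0.3, -0.3, -1.3]
width: 0.0191
grasp_force: 69.3
```

Run:
```python
from h import *
o=monitor.get_obs();print(o['time'],o['tcp_pos'],o['force'],o['width']); m=BR.as_matrix(); r=R.from_rotvec(o['tcp_rot'])
print(BR.inv().apply(o['tcp_pos']-WM),rows(WM-.003*m[:,0]+.102*n_,BR))
im,d,c=snap('wrist'); P=cloud(d,c); L=BR.inv().apply((P-WM).reshape(-1,3)).reshape(P.shape)
h=cv2.cvtColor(im,cv2.COLOR_RGB2HSV)
k=(d>0)&(L[...,2]<-.03)&(L[...,2]>-.17)&(abs(L[...,1])<.025)&(abs(L[...,0])<.075); q=L[k]
for lo in np.arange(-.17,-.03,.01):
    s=q[(q[:,2]>lo)&(q[:,2]<lo+.01)]
    if len(s)>3: print(lo.round(3),len(s),np.percentile(s,[3,50,97],axis=0)[:,:2].round(4).tolist())
cv2.imwrite('pics/w8.png',cv2.resize(im[60:260,220:420],None,fx=3,fy=3)[:,:,::-1])
```

```text
18.1 [0.53845374 0.18788431 0.25019332] [-0.25770119 -0.25167123 -1.29431019] 0.01912521620042856
[-0.0139952   0.00367702 -0.16078571] (array([ 0.078, -0.025,  0.391]), array([-0.0014,  0.0042, -0.0043]))
-0.17 7941 [[-0.0425, -0.0064], [0.0006, 0.0043], [0.0405, 0.0139]]
-0.16 759 [[-0.0331, -0.0175], [-0.002, 0.0031], [0.0435, 0.0239]]
-0.15 284 [[-0.0068, -0.0172], [-0.0023, 0.0038], [0.0434, 0.0241]]
-0.14 23 [[0.0416, -0.0027], [0.0432, 0.0052], [0.0433, 0.012]]
-0.13 10 [[0.042, 0.0035], [0.042, 0.0046], [0.0422, 0.0057]]
-0.12 6 [[0.0419, 0.0035], [0.042, 0.0049], [0.042, 0.0056]]
-0.11 9 [[0.0418, 0.0033], [0.0418, 0.0045], [0.0419, 0.0057]]
-0.1 8 [[0.0416, 0.0034], [0.0417, 0.0048], [0.0418, 0.0058]]
-0.09 7 [[0.0415, 0.0031], [0.0416, 0.0038], [0.0417, 0.0057]]
-0.08 5 [[0.0414, 0.0031], [0.0414, 0.0044], [0.0415, 0.0057]]
```

View pics/w8.png

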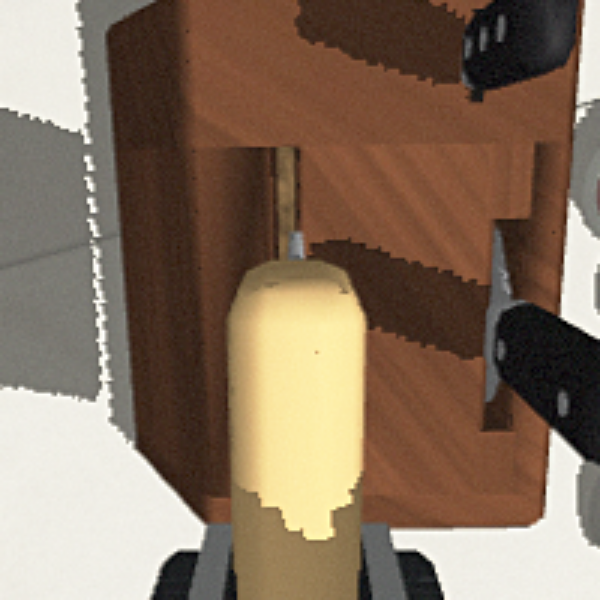

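The scraper's blade edge shows at crop (297,240) over the long slot. Its edge at 0.0417 implies a centre offset of -13 mm, consistent with the TCP offset. Before going on I'll check the spatula's seating depth from the depth data.

Run:
```python
from h import *
im,d,c=snap('wrist'); P=cloud(d,c); L=BR.inv().apply((P-NM).reshape(-1,3)).reshape(P.shape)*1000
for v in range(130,200,6): print(v,[(u,im[v,u].tolist(),L[v,u].round(0).astype(int).tolist()) for u in (383,385,387,390)])
g=cv2.cvtColor(im,cv2.COLOR_RGB2HSV)[...,2]
k=(d>0)&(L[...,2]<-8)&(L[...,2]>-120)&(abs(L[...,1])<20)&(abs(L[...,0])<20)&(g<60); q=L[k]; print(k.sum(),np.percentile(q,[1,50,99],axis=0))
```

```text
130 [(383, [131, 82, 59], [42, -5, -2]), (385, [129, 83, 57], [42, -3, -1]), (387, [119, 74, 45], [42, -1, -1]), (390, [133, 82, 59], [42, 2, -1])]
136 [(383, [82, 62, 52], [33, 4, 37]), (385, [50, 32, 27], [34, 3, 26]), (387, [50, 29, 16], [35, 3, 16]), (390, [38, 14, 8], [36, 4, 5])]
142 [(383, [95, 92, 92], [29, -1, 16]), (385, [102, 107, 108], [29, 1, 14]), (387, [45, 25, 11], [29, 3, 16]), (390, [50, 36, 27], [30, 3, 3])]
148 [(383, [89, 88, 90], [23, -1, 11]), (385, [97, 98, 100], [23, 0, 10]), (387, [60, 55, 50], [23, 4, 15]), (390, [57, 43, 33], [24, 4, 3])]
154 [(383, [95, 91, 93], [17, -1, 11]), (385, [100, 101, 100], [18, -1, 4]), (387, [162, 162, 164], [18, 2, 6]), (390, [48, 30, 21], [19, 4, 1])]
160 [(383, [97, 97, 100], [11, -1, 9]), (385, [93, 94, 97], [13, -1, 2]), (387, [86, 89, 89], [13, 1, -1]), (390, [45, 20, 16], [13, 4, 1])]
166 [(383, [105, 107, 105], [10, -6, -14]), (385, [66, 69, 66], [11, -6, -21]), (387, [23, 22, 22], [12, -5, -26]), (390, [24, 21, 23], [13, -4, -31])]
172 [(383, [60, 59, 60], [5, -7, -21]), (385, [26, 25, 18], [7, -7, -28]), (387, [14, 13, 20], [8, -7, -33]), (390, [12, 15, 8], [9, -6, -40])]
178 [(383, [46, 49, 47], [0, -7, -22]), (385, [103, 102, 105], [2, -7, -30]), (387, [22, 26, 21], [3, -7, -36]), (390, [11, 18, 20], [5, -6, -43])]
184 [(383, [104, 104, 105], [-13, -1, 5]), (385, [7, 7, 7], [-4, -7, -30]), (387, [17, 14, 14], [-2, -7, -36]), (390, [16, 9, 12], [0, -7, -46])]
190 [(383, [95, 99, 99], [-21, 1, 12]), (385, [52, 34, 19], [-22, 3, 13]), (387, [56, 37, 24], [-19, 3, 3]), (390, [14, 21, 14], [-6, -5, -43])]
196 [(383, [57, 37, 28], [-31, 4, 21]), (385, [59, 43, 32], [-28, 3, 10]), (387, [56, 41, 29], [-25, 3, 2]), (390, [102, 66, 46], [-24, 6, -1])]
1784 [[  -7.58081042   -7.09355828 -101.83687158]
 [   6.37916996   -1.7574702   -89.28265537]
 [  14.4138224    10.91215002  -24.0690461 ]]
```

The spatula is seated: its tapered blade lies inside the slot and its top is 100 mm out. Now I'll align the scraper.

Request:
{"op": "arm_command", "data": {"series": [1,0.086,-0.028,0,-0.0014,0.0042,-0.0043,1,0.086,-0.028,0.1,-0.0014,0.0042,-0.0043,1,0.086,-0.028,0.2,-0.0014,0.0042,-0.0043,1,0.086,-0.028,0.3,-0.0014,0.0042,-0.0043,1,0.086,-0.028,0.3,-0.0014,0.0042,-0.0043,1,0.086,-0.028,0.3,-0.0014,0.0042,-0.0043]}}

```text
time: 18.8
tcp_pos: [0.5569, 0.1996, 0.2093]
tcp_rot: [2.146, 1.737, 0.407]
force: [0.2, 1.4, -1.7]
width: 0.0187
grasp_force: 69.5
```

```bash
cat > chk.py <<'E'
from h import *
o=monitor.get_obs();print(o['time'],o['force'].round(1),o['ft_torque'].round(2)); m=BR.as_matrix()
print('tcp in mouth',BR.inv().apply(o['tcp_pos']-WM).round(4),'home',rows(WM-.0018*m[:,0]+.030*n_,BR))
E
python3 - <<'E'
from chk import *
im,d,c=snap('wrist'); P=cloud(d,c); L=BR.inv().apply((P-WM).reshape(-1,3)).reshape(P.shape)
q=L[(d>0)&(L[...,2]<-.01)&(L[...,2]>-.12)&(abs(L[...,1])<.025)&(L[...,0]>.045)&(L[...,0]<.075)]
for lo in np.arange(-.12,-.01,.01):
    s=q[(q[:,2]>lo)&(q[:,2]<lo+.01)]
    if len(s)>3: print(lo.round(3),len(s),np.percentile(s,[3,50,97],axis=0)[:,:2].round(4).tolist())
E
```

```text
18.8 [ 0.2  1.4 -1.7] [ 0.1   0.62 -0.02]
tcp in mouth [ 0.0013 -0.0003 -0.1172] home (array([-0.023, -0.   ,  0.581]), array([ 0.0008, -0.0014,  0.0006]))
-0.12 792 [[0.0455, -0.0098], [0.0541, -0.0004], [0.058, 0.009]]
-0.11 86 [[0.0563, -0.008], [0.0579, 0.0], [0.0581, 0.0072]]
-0.1 47 [[0.0563, -0.0079], [0.0578, -0.0009], [0.0581, 0.0071]]
-0.09 5 [[0.057, -0.0014], [0.057, -0.0004], [0.0572, 0.0006]]
-0.08 10 [[0.057, -0.0015], [0.0571, -0.0004], [0.0571, 0.0008]]
-0.07 9 [[0.0571, -0.0016], [0.0572, -0.0004], [0.0572, 0.0007]]
-0.06 6 [[0.0571, -0.0015], [0.0572, -0.0], [0.0572, 0.0009]]
-0.05 5 [[0.0571, -0.0016], [0.0572, -0.0003], [0.0573, 0.0009]]
-0.04 7 [[0.0572, -0.0017], [0.0572, -0.001], [0.0573, 0.0009]]
```

Request:
{"op": "arm_command", "data": {"series": [1,-0.015,0,0,0,-0.001,0,1,-0.015,0,0.05,0,-0.001,0,1,-0.015,0,0.12,0,-0.001,0,1,-0.015,0,0.18,0,-0.001,0,1,-0.015,0,0.25,0,-0.001,0,1,-0.015,0,0.25,0,-0.001,0]}}

```text
time: 19.45
tcp_pos: [0.5728, 0.1922, 0.1728]
tcp_rot: [2.147, 1.734, 0.397]
force: [0.7, 0.0, -1.7]
width: 0.0189
grasp_force: 69.5
```

```bash
python3 chk.py
```

```text
19.45 [ 0.7  0.  -1.7] [ 0.17  0.64 -0.02]
tcp in mouth [-0.0025 -0.0009 -0.0769] home (array([0.005, 0.006, 0.313]), array([-0.0001,  0.0007,  0.0005]))
```

Entered freely (25 mm in). Continue.

Request:
{"op": "arm_command", "data": {"series": [1,0.003,0.004,0.05,0,0,0,1,0.003,0.004,0.1,0,0,0,1,0.003,0.004,0.15,0,0,0,1,0.003,0.004,0.2,0,0,0,1,0.003,0.004,0.25,0,0,0,1,0.003,0.004,0.25,0,0,0]}}

```text
time: 20.05
tcp_pos: [0.5895, 0.1889, 0.1401]
tcp_rot: [2.147, 1.733, 0.398]
force: [0.5, -0.3, -1.2]
width: 0.0188
grasp_force: 69.5
```

Request:
{"op": "arm_command", "data": {"series": [1,0,0,0.02,0,0,0,1,0,0,0.04,0,0,0,1,0,0,0.04,0,0,0]}}

```text
time: 20.35
tcp_pos: [0.5921, 0.1889, 0.1358]
tcp_rot: [2.146, 1.733, 0.4]
force: [0.3, -0.9, -2.1]
width: 0.0185
grasp_force: 69.5
```

```bash
python3 chk.py
```

```text
20.35 [ 0.3 -0.9 -2.1] [ 0.11  0.63 -0.  ]
tcp in mouth [-0.0016  0.0005 -0.0351] home (array([-0.001, -0.004,  0.034]), array([0.0005, 0.0003, 0.0004]))
```

Request:
{"op": "arm_command", "data": {"series": [1,0,0,0.015,0,0,0,1,0,0,0.03,0,0,0,1,0,0,0.03,0,0,0]}}

```text
time: 20.65
tcp_pos: [0.594, 0.1888, 0.1322]
tcp_rot: [2.146, 1.733, 0.401]
force: [-0.1, -0.5, -1.0]
width: 0.0189
grasp_force: 69.8
```

Request:
{"op": "arm_command", "data": {"series": [1,0,0,0.01,0,0,0,1,0,0,0.02,0,0,0,1,0,0,0.02,0,0,0]}}

```text
time: 20.95
tcp_pos: [0.5941, 0.1887, 0.1321]
tcp_rot: [2.144, 1.732, 0.402]
force: [-13.2, -3.0, 19.1]
width: 0.0187
grasp_force: 72.7
```

```bash
python3 chk.py
```

```text
20.95 [-13.2  -3.   19.1] [-0.5   1.33 -0.41]
tcp in mouth [-0.0014  0.0006 -0.0309] home (array([-0.003, -0.004,  0.006]), array([0.0014, 0.0003, 0.0005]))
```

The scraper is seated with about 23 N of contact at the predicted depth. Relax, open partly because the spatula is near, and withdraw.

Request:
{"op": "arm_command", "data": {"series": [1,0,0,-0.02,0,0,0,1,0,0,-0.02,0,0,0,0.6,0,0,-0.02,0,0,0,0.55,0,0,-0.02,0,0,0,0.5,0,0,-0.02,0,0,0,0.5,0,0,-0.02,0,0,0,0.5,0,0,-0.02,0,0,0,0.5,0,0,-0.2,0,0,0,0.5,0,0,-0.4,0,0,0,0.5,0,0,-0.7,0,0,0,0.5,0,0,-1,0,0,0,0.5,0,0,-1,0,0,0]}}

```text
time: 22.15
tcp_pos: [0.5308, 0.2062, 0.2701]
tcp_rot: [2.141, 1.735, 0.417]
force: [1.0, 0.6, -0.2]
width: 0.0425
grasp_force: 0.0
```

Run:
```python
from h import *
o=monitor.get_obs();print(o['time'],o['tcp_pos'],o['force'],o['width'])
im,d,c=snap('wrist'); P=cloud(d,c); h=cv2.cvtColor(im,cv2.COLOR_RGB2HSV)
L=BR.inv().apply((P-WM).reshape(-1,3)).reshape(P.shape)*1000
k=(d>0)&(L[...,2]<-8)&(L[...,2]>-50)&(abs(L[...,1])<20)&(abs(L[...,0])<75)&(h[...,2]>120); q=L[k]; print('scr',k.sum(),np.percentile(q,[1,50,99],axis=0).round(1))
L=BR.inv().apply((P-NM).reshape(-1,3)).reshape(P.shape)*1000
k=(d>0)&(L[...,2]<-8)&(L[...,2]>-120)&(abs(L[...,1])<20)&(abs(L[...,0])<20)&(h[...,2]<60); q=L[k]; print('spat',k.sum(),np.percentile(q,[1,50,99],axis=0).round(1))
im,d,c=snap('top'); P=cloud(d,c); im0=np.load('top0.npz')['im']
D=cv2.absdiff(im,im0).max(2)[220:265,230:490]; print('diff of loose things row',(D>60).sum(), 'mill',(cv2.absdiff(im,im0).max(2)[172:204,303:332]>60).sum())
```

```text
22.15 [0.53076543 0.20619684 0.27005383] [ 1.0012931   0.56659746 -0.16930945] 0.04254612453624771
scr 2090 [[-55.6 -10.  -32.8]
 [  2.2  -0.9 -30.8]
 [ 51.6   9.1 -24.7]]
spat 1403 [[-10.7  -8.8 -98.1]
 [  3.9  -2.9 -84.1]
 [ 11.2   9.6 -20.2]]
diff of loose things row 1742 mill 0
```

```bash
python3 -c "
from bench import job
print(job.finish_job())"
```

```text
the job is handed in; nothing more can be done
None
```

The spatula is seated in the short upper slot and the scraper in the long lower slot, each with its shoulder measured within a few millimetres of the mouth; the arm is clear and the job was handed in at about 22 s, with no result returned.

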